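Reset the extractor stop and hold the sprung dust gate half open

ROBOT

A 6-joint arm with a two-finger parallel gripper is mounted at the origin on the work surface. World frame = base frame: x ahead of the robot, y to its left, z up, the work surface at z = 0. Lengths are in mm, angles in rad, forces in N, time in s.
With the tool pointing down it reaches from about 350 to 875 mm from the base axis. Payload 4.2 kg.
Tool frame: the origin (TCP) lies between the finger pads; the fingertips stand 17 mm ahead of it and the grasp point (between the pads) lies 2 mm behind it; z points along the fingers, y is the line along which they close (so a half turn about z gives the same grasp; the last joint's range is limited). The gripper opens to 85 mm and grips with 20 to 120 N. Pads are 22 mm wide; open, the fingers measure 114 mm over their backs; the gripper's body (76 mm by 85 mm) begins 54 mm behind the grasp point. The pads swing forward as they close: fully open they stand 13 mm farther back than shut.
Start: joints at [-0.952, 0.385, 0.008, 0, -1.194, -0.259], TCP at [220.069, -584.952, 248.312] pointing down, gripper open.
Joint ranges: [-3.14, 3.14], [-1.21, 2.06], [-1.07, 1.41], [-3.16, 2.05], [-2.99, -0.16], [-3.1, 3.1]. Speed limits (rad/s): [2.79, 2.79, 3.14, 3.14, 3.14, 3.14].

INTERFACE

Orientations are given as a unit quaternion [x, y, z, w].
In Python, from bench import arm gives the robot as it stands.
- The arm moves only by the tool pendant, called after "Request:" as a command line: name --argument value ..., lists and objects as JSON in quotes. Schema: {"type":"object","properties":{"increments":{"type":"array","items":{"type":"array","items":{"type":"array","items":{"type":"number"},"minItems":6,"maxItems":6},"minItems":1,"maxItems":10},"minItems":1,"maxItems":1},"finger_gap":{"type":"number"},"only":{"type":"string"},"quiet":{"type":"boolean"},"lines":{"type":"string"}},"required":["increments"],"additionalProperties":false}. increments is a list that holds a single list of rows (three levels of brackets), with 1 to 10 rows, each of 6 numbers: dx, dy, dz in cm, then a rotation vector rx, ry, rz in rad; each row is the pose to reach, as a shift and turn from the pose commanded when the call began, along the tool's axes at that moment; what a row does not reach only later rows make up. A row lasts 1/10 s, in which the tool goes at most 50 mm and 0.15 rad, less where a joint would pass 70% of its speed; a pose out of reach is approached as far as the arm can. finger_gap is the finger opening in mm, set as the call begins (left out keeps the last). The fingers move at their own pace and stop on an object; the grip force is fixed at half the most. Time passes only in rows, so rows that do not move let the fingers close. The tool returns the time, the measured TCP pose, the force, the opening and the grip force at its end. only (a regular expression) keeps the lines of the reply that match it, lines (a string "A,B") keeps lines A to B, and quiet returns only ok. Input that does not fit is refused with a message, and nothing moves.
- arm.read_state(): the state, without advancing time (a new reading comes with each control period).
- arm.get_image(name): name is "scene" or "top"; returns the picture (400x640x3 uint8, blue, green, red); there is no depth.
- arm.get_calibration(name): a dict with "K" (3x3 intrinsics, pixels), "rvec" (rotation vector, rad) and "tvec" (3), from world to camera coordinates, as OpenCV has them. Camera axes: x right, y down, z forward; pixel columns grow to the right and rows downward; lengths in mm; the calibration is good to about 2 mm. A picture is of the moment at which its call begins. get_calibration takes no time and is no camera call.
- arm.job_done(): hands the job in; it is judged then, once.
The state is a dict: "clock": time; "joints": joint angles; "joint_vel": joint speeds; "joint_efforts": joint torques, N m; "position": TCP position; "ee_rot": TCP orientation; "contact_force": force on the tool from outside, world axes, zero at the start; "wrist_torque": the same for the moment, N m; "gripper_width": finger opening in mm; "grasp_force": force on a finger pad.
Only numpy, scipy, OpenCV 4.12 (cv2) and the standard library are available. Lean on these libraries where they do the work, as an engineer would, in place of code of your own. Each camera call takes 0.05 s, during which the arm holds its last target. There are 200 camera calls.

TASK

Get the dust extraction at this turning bench ready: press the red mushroom stop fully down and let it spring back up, then twist its red head clockwise (seen from above) as far as it goes to reset it. Only then slide the sprung metal shutter on the green extraction box by its wooden handle to half travel, so that its red pointers stand at the yellow marks, and finish while still holding it there against its spring. Leave everything else on the bench where it is.

Things in the scene. Friction and masses are not known exactly. Their poses are not given: they have to be found in the camera images.
- plenum: Green sheet-metal dust extraction box fixed to the bench, 170 (its x) x 260 (its y) x 90 mm high, origin at the centre of its underside, z up; its yaw varies. A bare-metal shutter plate (130 x 115 x 4 mm, top face 95 mm above the bench) slides along the box's own +y over a 100 mm square black opening in its top. A duct stub leaves its +x face (60 mm long, 82 mm wide, axis at box y = 70 mm).
- half_mark (a point): Middle yellow mark of half travel, on the box's centre line between the two yellow marks on the rails, 102 mm above the bench, at box y = -10 mm. The dark rails lie at box x = -73 and +73 mm, tops 102 mm above the bench; white marks 50 mm either side show closed and fully open. A red pointer at each side of the shutter, in line with the handle, shows the travel.
- gate_travel (a joint): Travel of the shutter along the box's own +y: 0 = closed (where its spring keeps it), 0.05 m = half, 0.1 m = fully open at its end stop. The closing spring force rises from about 3 N when closed to 7 N at half and 11 N fully open; let go, it slides shut.
- gate: Bare-metal shutter plate, 130 x 115 x 4 mm, with its wooden handle; origin at the centre of its underside, 91 mm above the bench, at box x = 0, y = -60 mm when closed and -10 mm at half; axes parallel to the box's, sliding along +y.
- gate_handle (a point): Centre of the top of the shutter's handle, 140 mm above the bench: a dark wooden upright bar on the middle of the plate, moving with it, 16 mm thick along the slide (box y), 70 mm wide (box x), 45 mm tall. Can be pinched across its thickness from above.
- station: Grey stop box fixed to the bench, 90 x 90 x 55 mm high with a yellow top; origin at the centre of its underside. A black collar (34 mm diameter, top 67 mm above the bench) and a 22 mm stem stand in the middle, under the red mushroom head.
- stop_top (a point): Centre of the top face of the red mushroom head: 99 mm above the bench when up. The head is a round disc 42 mm in diameter and 20 mm thick (underside 79 mm above the bench when up), to be pressed from above or gripped round its rim with a finger each side; it can be gripped at any yaw. A white line on its top shows its turning.
- stop (a joint): Press depth of the mushroom: 0 = up, 0.008 m = fully down. Its spring takes about 1.5 N to start and 5 N fully down; it does not latch, but springs back up when let go.
- stop_head (a joint): Turn of the mushroom head, growing clockwise seen from above: starts between 0 and 0.2 rad, end stop at 1.4 rad (reset). A light friction of about 0.04 N m; it stays where it is left.
- bowl: Small pale wooden bowl, loose, 90 mm across the rim, 45 mm high, behind the extraction box; origin at the centre of its underside. Leave alone.
- block: Cork sanding block, loose, 60 x 35 x 25 mm, near the robot's side of the extraction box; origin at the centre of its underside. Leave alone.
- jar: Amber glass jar, loose, 54 mm diameter, 70 mm high, on the robot's side of the stop box; origin at the centre of its underside. Leave alone.
- tin: White paint tin, loose, 80 mm diameter, 120 mm high, at the left; origin at the centre of its underside. Leave alone.
- gouge: Wooden-handled gouge lying on the bench at the robot's right, 260 mm long along its x. Leave alone.
- bowl2: Larger wooden bowl, loose, 140 mm across the rim, 60 mm high, at the robot's left; origin at the centre of its underside. Leave alone.

How it is judged (in metres and radians):
On the way, in this order (a step that is already met when the one before it is completed fails the run):
1. the mushroom stop is pressed down (value of joint stop above 0.0055 m), for 0.1 s.
2. its head is twisted clockwise to the end and the button is up again (value of joint stop_head above 1.2 rad and value of joint stop below 0.003 m), for 0.1 s.
3. the shutter is drawn to half travel and held there (value of joint gate_travel between 0.042 and 0.058 m and contact force between the fingers and gate above 2 N), for 0.3 s.
At the end, for the whole second after the job is handed in: The fingers hold the shutter still by its handle at half travel (50 mm, within 8 mm), with a contact force of more than 2 N; the mushroom stop is up (within 3 mm) and its head is turned clockwise past 1.2 of its 1.4 rad (all of step 2 and all of step 3 and velocity of joint gate_travel between -0.01 and 0.01 m/s); the arm keeps its last pose, push and grip.
It fails at once if the shutter is opened more than 20 mm before the stop has been reset (value of joint gate_travel above 0.02 m and value of joint stop_head below 1.1 rad).
It fails at once if a bystander is moved by more than 30 mm (distance of any of bowl, block, jar, tin, gouge, bowl2 from where it was at the start of the episode above 0.03 m).
It also fails if it takes over 58 s, if anything falls off the work surface, if the arm or the gripper's body presses on something with over 40 N, if the wrist force passes 120 N, or if a joint passes its speed limit or range.

## Working session

There is one attempt and no reset: what is moved stays moved. The work goes in short steps, Python scripts to look and compute and a tool call to move; the robot and the scene stay as the last step left them, time stands still between calls to the robot, and variables do not carry over. Pictures are saved under pics/ and viewed, at most 10 in all, crops included, and the job is handed in when it is done.

```bash
ls; mkdir -p pics
```

Run:
```python
from bench import arm
import cv2
for n in("top","scene"):
    cv2.imwrite(f"pics/{n}0.png",arm.get_image(n)); c=arm.get_calibration(n); print(n,c)
print(arm.read_state())
```

```text
bench.py
pics
top {'K': array([[366.93204526,   0.        , 315.38227318],
       [  0.        , 366.93204526, 193.99649041],
       [  0.        ,   0.        ,   1.        ]]), 'rvec': array([ 2.20027952, -2.16525836,  0.084833  ]), 'tvec': array([ -45.95360063,  541.66790686, 1063.23805462])}
scene {'K': array([[430.91809222,   0.        , 315.34374067],
       [  0.        , 430.91809222, 200.75940325],
       [  0.        ,   0.        ,   1.        ]]), 'rvec': array([ 1.70728109,  1.78050165, -0.75844468]), 'tvec': array([  35.88022589, -288.38093703, 1639.04029196])}
{'clock': 0.1, 'joints': array([-9.52401762e-01,  3.85522646e-01,  6.76505127e-03, -4.12977850e-04,
       -1.19401096e+00, -2.58621911e-01]), 'joint_vel': array([-0.00107741, -0.0031895 ,  0.00242361,  0.00109971, -0.00076586,
       -0.00091147]), 'joint_efforts': array([-4.61518011e-04, -3.93318629e+01,  1.88928026e+01,  4.19791728e+00,
       -2.59460743e-03,  8.18993982e-06]), 'position': array([ 219.89400775, -584.52275405,  247.30926226]), 'ee_rot': array([-1.78842711e-01,  9.83877165e-01,  9.74304350e-04, -2.44923200e-04]), 'contact_force': array([0.40381768, 0.75914941, 0.16028976]), 'wrist_torque': array([-0.01048383,  0.02550212,  0.05537078]), 'grasp_force': 0.0, 'gripper_width': 85.69926841231705}
```

View pics/top0.png

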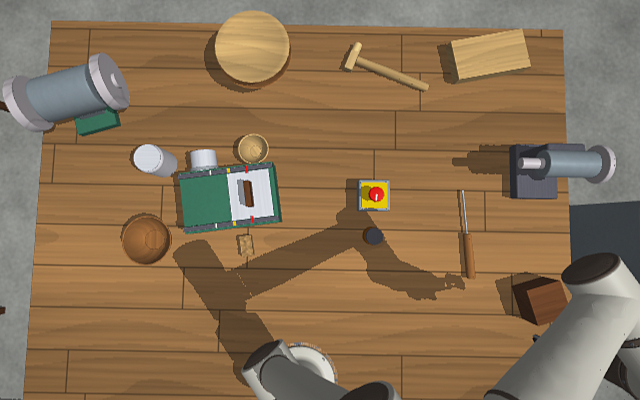

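View pics/scene0.png

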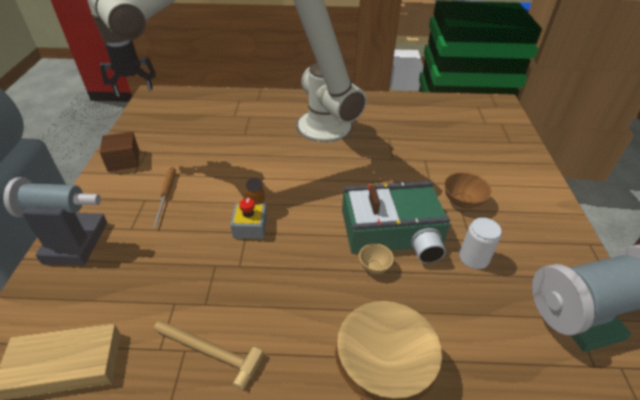

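The top view shows the stop head at about (376,194). The green box is centred at about (230,197), with its handle at (247,193). Image left is +y and image up is +x. I'll enlarge both areas.

Create h.py:
```python
import numpy as np, cv2
from bench import arm
from scipy.spatial.transform import Rotation as R
def back(n,uv,z):
    c=arm.get_calibration(n); M=cv2.Rodrigues(c["rvec"])[0]; t=np.ravel(c["tvec"])
    o=-M.T@t; d=M.T@np.linalg.inv(c["K"])@np.array([*uv,1.]); return (o+d*(z-o[2])/d[2])[:2]
def proj(n,P):
    c=arm.get_calibration(n); return cv2.projectPoints(np.float64(P).reshape(-1,1,3),c["rvec"],c["tvec"],c["K"],None)[0][:,0]
def tool(p):  # vector from the present TCP to p in tool axes
    s=arm.read_state(); return R.from_quat(s["ee_rot"]).inv().apply(np.array(p)-s["position"])
```

Run:
```python
import cv2,numpy as np
t=cv2.imread("pics/top0.png")
a=cv2.resize(t[145:245,170:290],None,fx=5,fy=5,interpolation=cv2.INTER_CUBIC)
b=cv2.resize(t[170:220,350:400],None,fx=4,fy=4,interpolation=cv2.INTER_CUBIC)
o=np.zeros((500,800,3),np.uint8);o[:,:600]=a;o[:200,600:]=b
cv2.imwrite("pics/c1.png",o)
```

```text
(no output)
```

View pics/c1.png

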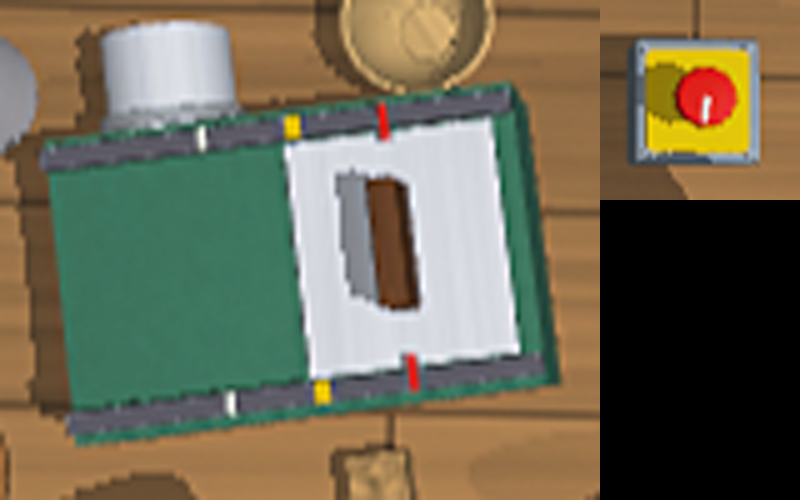

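In the crop, the yellow marks are at (292,127) and (322,392), the white ones at (201,138) and (232,404), and the red pointers at (383,122) and (413,373). The head centre is at (706,97), with its white line pointing down the image.

Run:
```python
from h import *
f=lambda x,y:(170+(x+.5)/5-.5,145+(y+.5)/5-.5)
P={k:back("top",f(*v),102) for k,v in dict(y1=(292,127),y2=(322,392),w1=(201,138),w2=(232,404),r1=(383,122),r2=(413,373)).items()}
for k in P: print(k,P[k].round(1))
half=(P['y1']+P['y2'])/2; wh=(P['w1']+P['w2'])/2; rd=(P['r1']+P['r2'])/2
dx=P['y1']-P['y2']; dx2=P['w1']-P['w2']; print("half",half,"len",np.linalg.norm(dx),"yaw",np.arctan2(dx[1],dx[0]),np.arctan2(dx2[1],dx2[0]))
print("50:",np.linalg.norm(wh-half),np.linalg.norm(rd-half),"slide dir yaw",np.arctan2(*(wh-rd)[::-1])-np.pi/2)
h=back("top",(350+106.5/4-.5,170+97.5/4-.5),99); print("head top",h)
for n in ("top","scene"): print(n,proj(n,[[*h,99],[*half,102]]).round(1))
s=arm.read_state(); print(R.from_quat(s["ee_rot"]).as_matrix().round(3)); print(tool([*h,140]))
```

```text
y1 [598.3 203.7]
y2 [453.6 182.4]
w1 [591.4 253.4]
w2 [446.3 231. ]
r1 [601.9 153.8]
r2 [464.7 133.3]
half [525.93627578 193.05309318] len 146.2659033526195 yaw 0.14573513344470446 0.15275223076635272
50: 49.65723965841988 50.011836916928004 slide dir yaw 0.1450679551237588
head top [ 539.34712562 -203.71653168]
top [[376.1 193.9]
 [231.  196.4]]
scene [[247.  202. ]
 [391.6 202.5]]
[[-0.936 -0.352 -0.001]
 [-0.352  0.936  0.002]
 [ 0.     0.002 -1.   ]]
[-433.0451097   243.80909362  107.74047579]
```

The manual's scale: shifts go in cm. Converting my numbers, -433 mm is -43.3, 244 mm is 24.4.

Request:
pendant --increments '[[[-4.3, 2.4, 0.6, 0, 0, 0], [-8.6, 4.9, 1.2, 0, 0, 0], [-13, 7.3, 1.8, 0, 0, 0], [-17.3, 9.8, 2.4, 0, 0, 0], [-21.6, 12.2, 3, 0, 0, 0], [-26, 14.6, 3.6, 0, 0, 0], [-30.3, 17.1, 4.2, 0, 0, 0], [-34.6, 19.5, 4.8, 0, 0, 0], [-39, 21.9, 5.4, 0, 0, 0], [-43.3, 24.4, 6, 0, 0, 0]]]' --finger_gap 0

```text
clock: 1.1
position: [539.6, -203.1, 188.0]
ee_rot: [-0.179, 0.984, 0.0, -0.0]
contact_force: [0.5, -1.0, 0.4]
gripper_width: 0.1
grasp_force: 0.0
```

Request:
pendant --increments '[[[0, 0, 0, 0, 0, 0], [0, 0, 0, 0, 0, 0], [0, 0, 0, 0, 0, 0]]]'

```text
clock: 1.4
position: [538.1, -205.3, 188.2]
ee_rot: [-0.179, 0.984, 0.0, -0.0]
contact_force: [0.4, -0.0, 0.8]
gripper_width: 0.1
grasp_force: 0.0
```

```bash
python3 -c "
from h import *
print(tool([539.3,-203.7,120]),arm.read_state()['joints'])"
```

```text
[-1.70401145  1.06014331 68.18393593] [-8.33558769e-02  3.52309041e-01 -2.01697732e-01 -7.17329983e-05
 -1.01773173e+00 -1.12820245e+00]
```

To row units: -1 mm is -0.1, 1 mm is 0.1.

Request:
pendant --increments '[[[-0.1, 0.1, 3, 0, 0, 0], [-0.1, 0.1, 6, 0, 0, 0], [-0.1, 0.1, 6.8, 0, 0, 0], [-0.1, 0.1, 7.1, 0, 0, 0], [-0.1, 0.1, 7.4, 0, 0, 0], [-0.1, 0.1, 7.6, 0, 0, 0], [-0.1, 0.1, 7.8, 0, 0, 0], [-0.1, 0.1, 7.9, 0, 0, 0], [-0.1, 0.1, 7.9, 0, 0, 0], [-0.1, 0.1, 7.9, 0, 0, 0]]]'

```text
clock: 2.4
position: [540.0, -203.9, 110.2]
ee_rot: [-0.179, 0.984, -0.001, 0.001]
contact_force: [0.5, -2.3, 3.0]
gripper_width: 0.5
grasp_force: 1.8
```

Request:
pendant --increments '[[[0, 0, 0.1, 0, 0, 0], [0, 0, 0.2, 0, 0, 0], [0, 0, 0.3, 0, 0, 0], [0, 0, 0.3, 0, 0, 0], [0, 0, 0.3, 0, 0, 0]]]'

```text
clock: 2.9
position: [540.1, -203.9, 108.0]
ee_rot: [-0.179, 0.984, -0.001, 0.001]
contact_force: [-1.6, -1.9, 11.1]
gripper_width: -0.3
grasp_force: 5.1
```

The force reached 11 N, so the button is at its stop. Next I'll rise, open and descend around the head.

To row units: -50 mm is -5, -20 mm is -2.

Request:
pendant --increments '[[[0, 0, -2, 0, 0, 0], [0, 0, -5, 0, 0, 0], [0, 0, -5, 0, 0, 0], [0, 0, -5, 0, 0, 0], [0, 0, -5, 0, 0, 0], [0, 0, -5, 0, 0, 0], [0, 0, -5, 0, 0, 0], [0, 0, -5, 0, 0, 0], [0, 0, -5, 0, 0, 0]]]' --finger_gap 85

```text
clock: 3.8
position: [539.3, -203.6, 156.1]
ee_rot: [-0.179, 0.984, 0.0, -0.0]
contact_force: [0.6, -0.0, 0.1]
gripper_width: 85.0
grasp_force: 0.0
```

```bash
python3 -c "
from h import *
s=[tool([539.3,-203.7,90])]
print(s)
cv2.imwrite('pics/t1.png',cv2.resize(arm.get_image('scene')[130:270,180:320],None,fx=4,fy=4,interpolation=cv2.INTER_CUBIC))"
```

```text
[array([-4.03277148e-02, -1.22499408e-01,  6.61101026e+01])]
```

View pics/t1.png

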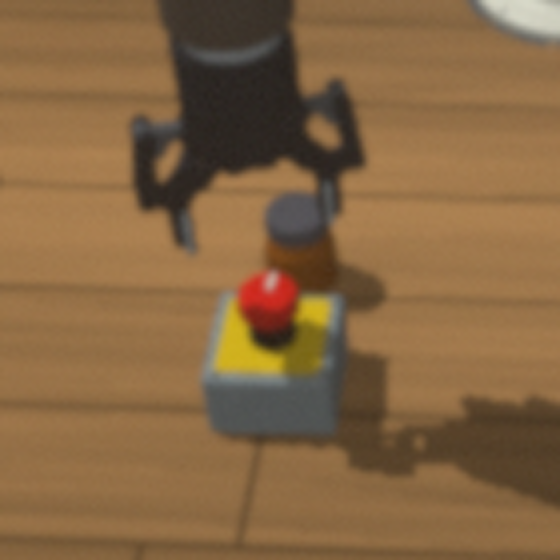

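The head is at (268,295) in the crop and up again, with its white line pointing toward the robot. The open fingers stand either side above it, so I can go down and grip.

To row units: 67 mm is 6.7, 55 mm is 5.5.

Request:
pendant --increments '[[[0, 0, 3.5, 0, 0, 0], [0, 0, 5.5, 0, 0, 0], [0, 0, 6.7, 0, 0, 0], [0, 0, 6.7, 0, 0, 0]]]'

```text
clock: 4.25
position: [538.4, -203.6, 87.8]
ee_rot: [-0.179, 0.984, 0.001, -0.002]
contact_force: [-0.2, -0.0, 0.4]
gripper_width: 85.1
grasp_force: 0.0
```

Request:
pendant --increments '[[[0, 0, 0, 0, 0, 0], [0, 0, 0, 0, 0, 0], [0, 0, 0, 0, 0, 0], [0, 0, 0, 0, 0, 0], [0, 0, 0, 0, 0, 0], [0, 0, 0, 0, 0, 0]]]' --finger_gap 30

```text
clock: 4.85
position: [540.0, -203.6, 90.0]
ee_rot: [-0.179, 0.984, -0.0, 0.001]
contact_force: [1.5, 0.7, 1.4]
gripper_width: 40.3
grasp_force: 60.2
```

Request:
pendant --increments '[[[0, 0, 0, 0, 0, 0.14], [0, 0, 0, 0, 0, 0.28], [0, 0, 0, 0, 0, 0.42], [0, 0, 0, 0, 0, 0.56], [0, 0, 0, 0, 0, 0.7], [0, 0, 0, 0, 0, 0.84], [0, 0, 0, 0, 0, 0.98], [0, 0, 0, 0, 0, 1.12], [0, 0, 0, 0, 0, 1.26], [0, 0, 0, 0, 0, 1.38]]]'

```text
clock: 5.85
position: [539.9, -203.7, 89.9]
ee_rot: [0.488, 0.873, -0.0, 0.001]
contact_force: [-0.0, 2.9, 1.4]
gripper_width: 40.2
grasp_force: 60.5
```

Request:
pendant --increments '[[[0, 0, 0, 0, 0, 0], [0, 0, 0, 0, 0, 0]]]'

```text
clock: 6.05
position: [539.9, -203.6, 89.7]
ee_rot: [0.487, 0.873, 0.0, 0.001]
contact_force: [1.4, 1.0, 0.7]
gripper_width: 40.0
grasp_force: 60.5
```

```bash
python3 -c "
from h import *
s=arm.read_state();print(s['wrist_torque'],s['joints'])"
```

```text
[ 0.30397815 -0.24993544  0.33029039] [-7.99713934e-02  4.64197349e-01 -3.11440849e-01  1.08780147e-04
 -7.93996077e-01 -2.50848544e+00]
```

Request:
pendant --increments '[[[0, 0, 0, 0, 0, 0], [0, 0, 0, 0, 0, 0], [0, 0, 0, 0, 0, 0], [0, 0, 0, 0, 0, 0], [0, 0, 0, 0, 0, 0], [0, 0, 0, 0, 0, 0]]]' --finger_gap 85

```text
clock: 6.65
position: [539.3, -203.7, 89.4]
ee_rot: [0.488, 0.873, -0.0, -0.0]
contact_force: [-0.4, 0.1, 0.5]
gripper_width: 85.2
grasp_force: 0.0
```

Request:
pendant --increments '[[[0, 0, -3, 0, 0, 0], [0, 0, -8, 0, 0, 0], [0, 0, -12.5, 0, 0, 0], [0, 0, -16, 0, 0, 0], [0, 0, -16, 0, 0, -0.15], [0, 0, -16, 0, 0, -0.3], [0, 0, -16, 0, 0, -0.45], [0, 0, -16, 0, 0, -0.6], [0, 0, -16, 0, 0, -0.75], [0, 0, -16, 0, 0, -0.9]]]'

```text
clock: 7.65
position: [539.2, -203.6, 249.4]
ee_rot: [0.057, 0.998, 0.0, -0.0]
contact_force: [0.3, 0.6, 0.1]
gripper_width: 85.2
grasp_force: 0.0
```

```bash
python3 -c "
from h import *
c=np.array([.147,-.989]);q=np.array([525.9,193.05])+50*np.array([.147,-.989]);print(q,tool([*q,248]))
s=arm.read_state();M=R.from_quat(s['ee_rot']).as_matrix();d=np.arctan2(M[1,1],M[0,1])-np.arctan2(.989,-.147);print('turn tool rz',d)
cv2.imwrite('pics/t2.png',cv2.resize(arm.get_image('scene')[130:270,180:320],None,fx=4,fy=4,interpolation=cv2.INTER_CUBIC))"
```

```text
[533.25 143.6 ] [ 45.39344551 344.24589894   1.44331164]
turn tool rz -0.26158105784544694
```

View pics/t2.png

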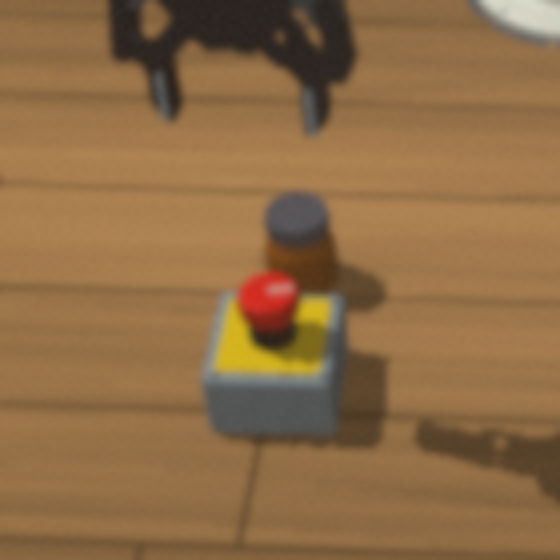

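The white line now points to image right, so the head has turned about a quarter turn clockwise, and the button is up. I'll move over the handle and measure the line from the top view on the way.

Request:
pendant --increments '[[[0.5, 4.3, 0, 0, 0, -0.1], [1.1, 8.6, 0, 0, 0, -0.2], [1.7, 12.9, 0, 0, 0, -0.26], [2.3, 17.2, 0, 0, 0, -0.26], [2.8, 21.5, 0, 0, 0, -0.26], [3.4, 25.8, 0, 0, 0, -0.26], [4, 30.1, 0, 0, 0, -0.26], [4.5, 34.4, 0, 0, 0, -0.26], [4.5, 34.4, 0, 0, 0, -0.26], [4.5, 34.4, 0, 0, 0, -0.26]]]'

```text
clock: 8.7
position: [535.6, 144.2, 249.2]
ee_rot: [-0.07, 0.998, -0.0, -0.0]
contact_force: [-0.2, -1.1, 0.1]
gripper_width: 84.9
grasp_force: 0.0
```

```bash
python3 -c "
from h import *
s=arm.read_state();print(tool([533.25,143.6,130]),s['joints'])
M=R.from_quat(s['ee_rot']).as_matrix();print(M[:,1])
t=arm.get_image('top');cv2.imwrite('pics/t3f.png',t)
r=lambda i:cv2.resize(i[180:208,362:390],None,fx=12,fy=12,interpolation=cv2.INTER_CUBIC)
cv2.imwrite('pics/t3.png',np.hstack([r(cv2.imread('pics/top0.png')),r(t)]))"
```

```text
[  2.36079661  -0.24744684 119.18973112] [ 5.55194410e-01  2.65079654e-01 -1.65011483e-01 -6.78137866e-05
 -1.14137925e+00 -1.98590479e+00]
[-1.39600308e-01  9.90207911e-01 -2.15439350e-04]
```

View pics/t3.png

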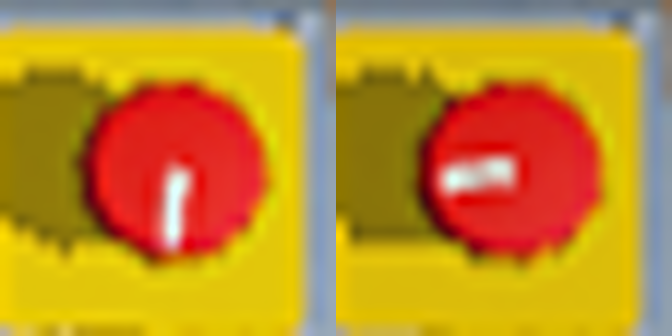

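The line turned from straight down to left, about 1.25–1.3 rad. I'll measure that more precisely before continuing.

Run:
```python
from h import *
A=[]
for f in("top0","t3f"):
    t=cv2.imread(f"pics/{f}.png").astype(float)[180:208,362:390]
    w=np.clip(np.minimum(t[...,0],t[...,1])-60,0,None)*(t[...,2]>150)
    y,x=np.mgrid[180:208,362:390]; m=np.hypot(x-376.1,y-193.9)<6.5; w=w*m
    P=[back("top",(a,b),99) for a,b in zip(x[m],y[m])]; P=np.array(P); W=w[m]
    c=np.average(P,0,W); C=np.cov(P.T,aweights=W); e=np.linalg.eigh(C)[1][:,1]
    if e@(c-[539.3,-203.7])<0:e=-e
    A.append(np.arctan2(e[1],e[0])); d=c-[539.3,-203.7]; print(c,A[-1],np.arctan2(d[1],d[0]))
print((A[0]-A[1])%6.283)
```

```text
[ 531.51085197 -203.49506426] 3.0120641264451358 3.1152883045716675
[ 538.69603925 -196.20203743] 1.7667839115613082 1.651172773629583
1.2452802148838276
```

By the line's axis the turn is about 1.25 rad, and by its position about 1.4 rad. The 60 N grip didn't slip before a 0.33 N m reaction built up, so the head reached its stop. Next I'll take the handle.

Request:
pendant --increments '[[[0.1, 0, 4.5, 0, 0, 0], [0.2, 0, 8.5, 0, 0, 0], [0.2, 0, 11, 0, 0, 0], [0.2, 0, 12.7, 0, 0, 0], [0.2, 0, 12.7, 0, 0, 0], [0.2, 0, 12.7, 0, 0, 0]]]'

```text
clock: 9.35
position: [534.5, 142.1, 123.0]
ee_rot: [-0.069, 0.998, -0.0, 0.0]
contact_force: [0.7, 0.0, 0.2]
gripper_width: 84.9
grasp_force: 0.0
```

Request:
pendant --increments '[[[0, 0, 0, 0, 0, 0], [0, 0, 0, 0, 0, 0], [0, 0, 0, 0, 0, 0], [0, 0, 0, 0, 0, 0], [0, 0, 0, 0, 0, 0], [0, 0, 0, 0, 0, 0], [0, 0, 0, 0, 0, 0], [0, 0, 0, 0, 0, 0]]]' --finger_gap 5

```text
clock: 10.15
position: [533.9, 144.5, 123.1]
ee_rot: [-0.071, 0.997, 0.001, 0.001]
contact_force: [-2.8, 5.6, 3.0]
gripper_width: 15.1
grasp_force: 58.9
```

```bash
python3 -c "
from h import *
print(tool([525.9,193.05,122]))"
```

```text
[ 1.07034262 49.19094735  1.13619874]
```

To row units: 50 mm is 5, 5 mm is 0.5.

Request:
pendant --increments '[[[0, 0.5, 0, 0, 0, 0], [0, 1.1, 0, 0, 0, 0], [0, 1.7, 0, 0, 0, 0], [0, 2.3, 0, 0, 0, 0], [0, 2.9, 0, 0, 0, 0], [0, 3.5, 0, 0, 0, 0], [0, 4.1, 0, 0, 0, 0], [0, 4.6, 0, 0, 0, 0], [0, 5, 0, 0, 0, 0], [0, 5, 0, 0, 0, 0]]]'

```text
clock: 11.15
position: [526.8, 191.9, 123.0]
ee_rot: [-0.07, 0.998, -0.001, -0.0]
contact_force: [-0.4, -6.9, 6.6]
gripper_width: 15.1
grasp_force: 59.6
```

Request:
pendant --increments '[[[0, 0, 0, 0, 0, 0], [0, 0, 0, 0, 0, 0], [0, 0, 0, 0, 0, 0]]]'

```text
clock: 11.45
position: [526.9, 191.6, 123.1]
ee_rot: [-0.07, 0.998, -0.001, -0.0]
contact_force: [-0.5, -6.3, 6.7]
gripper_width: 15.3
grasp_force: 59.6
```

```bash
python3 -c "
from h import *
print(tool([525.9,193.05,122]))
t=arm.get_image('top');cv2.imwrite('pics/t4f.png',t)
cv2.imwrite('pics/t4.png',cv2.resize(t[145:245,170:290],None,fx=5,fy=5,interpolation=cv2.INTER_CUBIC))"
```

```text
[0.74561109 1.5991153  1.05871933]
```

View pics/t4.png

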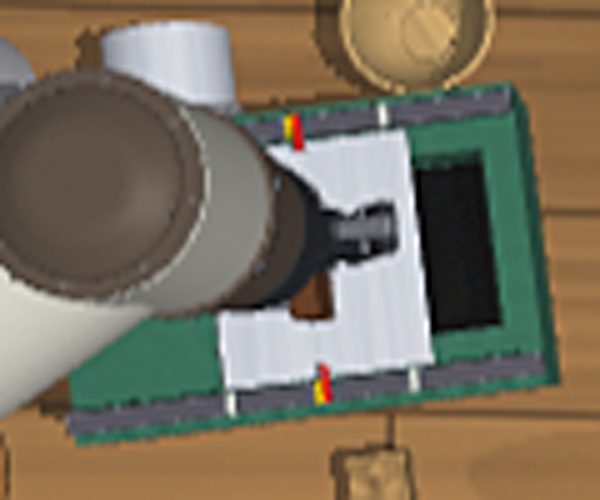

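The red pointers at (298,132) and (325,383) stand about 2 mm short of the yellow marks. The black opening is half uncovered. I'll nudge 2 mm, let it settle and hand in.

Request:
pendant --increments '[[[0, 0.1, 0, 0, 0, 0], [0, 0.2, 0, 0, 0, 0], [0, 0.2, 0, 0, 0, 0], [0, 0.2, 0, 0, 0, 0], [0, 0.2, 0, 0, 0, 0], [0, 0.2, 0, 0, 0, 0], [0, 0.2, 0, 0, 0, 0]]]'

```text
clock: 12.2
position: [526.6, 193.4, 123.1]
ee_rot: [-0.07, 0.998, -0.001, -0.0]
contact_force: [-0.9, -5.9, 6.1]
gripper_width: 15.2
grasp_force: 59.6
```

```bash
python3 -c "
from bench import arm
print(arm.job_done())"
```

```text
the job is handed in; nothing more can be done
None
```

I pressed the stop fully, twisted it clockwise to what I judge is its end stop, then drew the shutter to the half marks and handed in at 12.2 s still gripping it; the judge gave no verdict, and the head angle (1.25–1.4 rad turned, by camera) is the least certain part.

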